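Snap the bearing end cap home with the hand pusher

TASK

The orange end cap sits loosely in the mouth of the grey bearing housing. Take the hand pusher from its wooden stand and with its black foot, which may be screwed out more or less, press the cap straight down until it snaps in and its flange lies flat on the rim, then keep a steady push of about 15 N (anything from 10 to 22) on the seated cap for a second or so, never pushing harder than 30 N and never touching cap or housing with the gripper. Finally hang the pusher back upright in its stand, collar on the rim, and leave the other things where they are.

Things in the scene. Friction and masses are not known exactly. Their poses are not given: they have to be found in the camera images.
- pusher_grip (a point): centre of the grip of the hand pusher: straight round pale beech grip, 26 mm in diameter and 74 mm long, standing on a steel collar (58 mm diameter, 6 mm thick). This point is on the axis 50 mm above the underside of the collar, 30 mm below the top of the grip; z points up along the tool. Weighs 110 to 225 g. At the start it hangs upright in its stand by the collar
- pusher: the same hand pusher; origin on the axis at the underside of the collar, z up. Below the collar is a steel screw stem with a flat black nylon foot, 30 mm in diameter. How far it is screwed out differs each time: its pressing face is 24 to 38 mm below the collar's underside, hidden in the stand at the start, so contact must be felt; it does not shift under load
- pusher_collar (a point): centre of the underside of the pusher's collar
- stand_rim (a point): centre of the rim of the fixed wooden stand, 50 mm above the bench: an upright tube on a 76 mm square foot plate, 62 mm outside and 42 mm inside diameter, 42 mm deep. The pusher hangs in it with the collar on the rim and the foot inside, with about 6 mm play all round
- seat (a point): centre of the mouth of the grey bearing housing (boss about 70 mm in diameter, bore 49 mm), at the height of its flat rim, 50 mm above the bench. Three sprung steel noses in the bore, 6.7 mm below the rim, hold the cap up until forced aside with roughly 8 to 14 N; then the cap drops the last 4 mm and its flange stops hard on the rim
- cap_top (a point): centre of the flat top of the orange plastic end cap (flange 58 mm in diameter, 4 mm thick, plug 46 mm in diameter and 18 mm long below it). Pressed home this point is 4 mm above seat; at the start it is about 13 mm above it
- cap_flange (a point): centre of the underside of the cap's flange, 4 mm below cap_top; level with seat when the cap is home
- cap: the orange end cap; origin at the centre of the underside of its plug, 18 mm below the flange's underside, z up
- housing: the grey bearing housing, fixed to the bench, foot plate 80 x 104 x 10 mm; origin under its centre on the bench, z up
- tin: small red rivet tin, 42 x 60 x 34 mm, a bystander; origin under its centre
- jar: clear jar with white screw lid, 52 mm in diameter, 66 mm tall, a bystander; origin under its centre
- case: small blue case, 50 x 70 x 24 mm, a bystander; origin under its centre
- lid: white round cap, 36 mm in diameter, 18 mm tall, a bystander; origin under its centre
- jar2: smaller clear jar with white screw lid, 47 mm in diameter, 58 mm tall, a bystander; origin under its centre
Things that resemble listed ones, but are neither listed nor needed, are in the scene too. Leave any purple look-alike of the pusher alone.

How it is judged:
By the outcome, as a careful person would: the job done as asked, in the order asked, and still so for the second after the job is handed in, with the robot touching nothing.
It also fails if it takes over 64 s, if anything falls off the work surface, if the arm or the gripper's body presses on something with over 40 N, if the wrist force passes 120 N, or if a joint passes its speed limit or range.

ROBOT

A 6-joint arm with a two-finger parallel gripper is mounted at the origin on a cart in front of the work surface, level with it; the furniture and walls round the work are solid. World frame = base frame: x ahead of the robot, y to its left, z up, the work surface at z = 0. Lengths are in mm, angles in rad, forces in N, time in s.
With the tool pointing down it reaches from about 350 to 975 mm from the base axis. Payload 17.4 kg.
Tool frame: the origin (TCP) lies at the very end of the fingers, on their centre line; the grasp point (between the pads) lies 19 mm behind it (arm.tcp_to_grasp is the distance from the TCP to the grasp point, in mm); z points along the fingers, x is the direction in which the jaws open and shut, and the axes are right-handed (so a half turn about z gives the same grasp; the last joint's range is limited). The gripper opens to 85 mm and grips with 20 to 120 N. Pads are 22 mm wide; open, the fingers measure 114 mm over their backs; the gripper's body (76 mm by 85 mm) begins 54 mm behind the grasp point. The pads swing forward as they close: fully open they stand 13 mm farther back than shut.
Start: joints at [1.187, 0.116, 1.442, -0, 1.584, -0.038], TCP at [228.799, 635.046, 231.303] pointing down, gripper open.
Joint ranges: [-2.83, 2.83], [-0.83, 2.19], [0.07, 2.5], [-1.14, 4.28], [0.01, 3], [-2.97, 2.97]. Speed limits (rad/s): [1.89, 1.89, 2.22, 3.14, 3.14, 3.14].

INTERFACE

Orientations are given as a unit quaternion [x, y, z, w].
In Python, from plant import arm, gripper_to, solver, state, eyes, order gives the robot as it stands. Calls block until the motion is done:
- arm.reach(position, orientation): joint-space move of the TCP to a pose.
- arm.movel(position, rotation=None, rate=150, stop_force=None): straight line of the TCP; rotation=None keeps the orientation; rate is the mean speed in mm/s. With stop_force (N) it stops when the force on the tool has changed by that much, and returns True; else False.
- arm.move_j(angles): joint-space move.
- gripper_to(opening, effort=None): finger opening in mm; effort is the grip in N (None keeps the last); returns when the fingers have stopped.
- arm.wait(seconds).
- solver.inverse_kinematics(position, orientation): joint angles nearest the present ones, or None.
- state(): the state.
- eyes.camera(name): name is "scene" or "top" or "wrist"; returns a dict with "frame" (420x560x3 uint8, blue, green, red), "depth" (420x560 float32, mm along the optical axis (not along the pixel's ray), 0 where there is no reading), "camera_matrix" (3x3 intrinsics, pixels), "camera_from_world" (4x4, takes a point from world to camera coordinates); the wrist camera has in their place "tool_from_camera" (4x4, takes a point from camera to tool coordinates, whose origin is the TCP and whose axes are the tool frame's). Camera axes: x right, y up, looking along -z (the intrinsics and any distortion apply to the point x, -y, -z); pixel columns grow to the right and rows downward; lengths in mm; the calibration is good to about 2 mm. A picture is of the moment at which its call begins: read the wrist's pose just before it.
A pose or a line that the arm cannot do raises arm.MotionError and nothing moves.
- order.close_job(): hands the job in, once; it reports no verdict.
The state is a dict: "clock": time; "joints": joint angles; "joint_vel": joint speeds; "joint_torque": joint torques, N m; "ee_pos": TCP position; "tcp_rot": TCP orientation; "ft_force": force on the tool from outside, world axes, zero at the start; "wrist_torque": the same for the moment, N m; "width": finger opening in mm.
Only numpy, scipy, OpenCV 4.12 (cv2) and the standard library are available. Lean on these libraries where they do the work, as an engineer would, in place of code of your own. Each camera call takes 0.05 s, during which the arm holds its last target.

## Working session

There is one attempt and no reset: what is moved stays moved. The work goes in short steps, each a Python script; the robot and the scene stay as the last script left them, time stands still between calls to the robot, and variables do not carry over. Pictures are saved under pics/ and viewed, and the job is handed in when it is done.

```bash
ls; mkdir -p pics; python3 - <<'E'
from plant import arm, gripper_to, solver, state, eyes, order
import cv2
s=state();print(s)
for n in ["scene","top","wrist"]:
    c=eyes.camera(n);cv2.imwrite(f"pics/{n}0.png",c["frame"]);print(n,c["camera_matrix"].tolist(),[k for k in c])
    for k in ("camera_from_world","tool_from_camera"):
        if k in c: print(c[k].round(3).tolist())
E
```

```text
pics
{'clock': 0.0, 'joints': array([ 1.18721385e+00,  1.16485538e-01,  1.44226154e+00, -7.58385700e-06,
        1.58399696e+00, -3.78265433e-02]), 'joint_vel': array([-5.62881436e-04,  2.46085784e-06,  6.96856678e-04, -5.07549764e-04,
       -8.74546470e-04,  1.65733861e-03]), 'joint_torque': array([ 4.94693704e-04, -7.31979775e+01, -6.32502151e+01,  8.35051878e-05,
        5.82817040e-03, -2.01200413e-05]), 'ee_pos': array([228.71960249, 634.86838772, 230.5647859 ]), 'tcp_rot': array([ 8.18201570e-01,  5.74931178e-01, -4.81153274e-04,  3.16117239e-04]), 'ft_force': array([ 0.3375499 , -0.28017395, -0.32323443]), 'wrist_torque': array([ 0.06482013, -0.02713515,  0.0045464 ]), 'width': 85.36660927792357}
scene [[406.77864800223745, 0.0, 279.64969153495264], [0.0, 406.77864800223745, 209.2488135036591], [0.0, 0.0, 1.0]] ['frame', 'depth', 'camera_matrix', 'camera_from_world']
[[0.611, -0.792, 0.017, -208.517], [0.598, 0.475, 0.645, -505.771], [-0.519, -0.384, 0.764, -527.381], [0.0, 0.0, 0.0, 1.0]]
top [[521.088606418676, 0.0, 277.0705994860211], [0.0, 521.088606418676, 201.64931317609478], [0.0, 0.0, 1.0]] ['frame', 'depth', 'camera_matrix', 'camera_from_world']
[[0.025, -1.0, 0.01, 194.158], [0.996, 0.025, 0.084, -617.575], [-0.084, 0.008, 0.996, -1024.09], [0.0, 0.0, 0.0, 1.0]]
wrist [[307.7209719941575, 0.0, 282.6521497333174], [0.0, 307.7209719941575, 203.49054680717435], [0.0, 0.0, 1.0]] ['frame', 'depth', 'camera_matrix', 'tool_from_camera']
[[1.0, 0.001, -0.001, 0.131], [0.001, -0.959, -0.283, -72.771], [-0.001, 0.283, -0.959, -142.039], [0.0, 0.0, 0.0, 1.0]]
```

View pics/scene0.png

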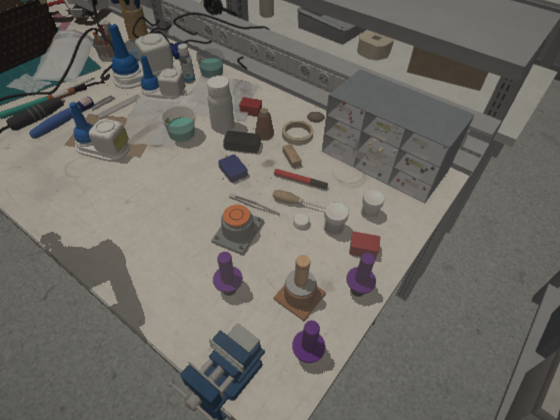

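View pics/top0.png

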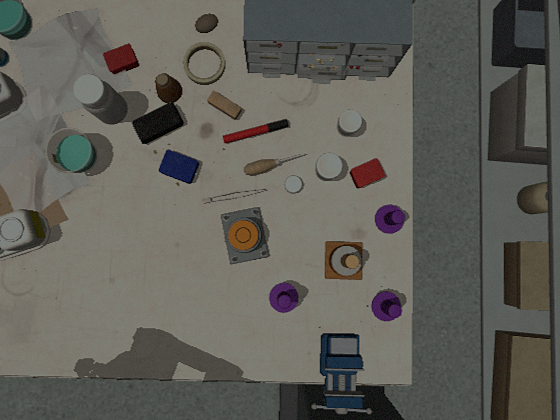

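View pics/wrist0.png

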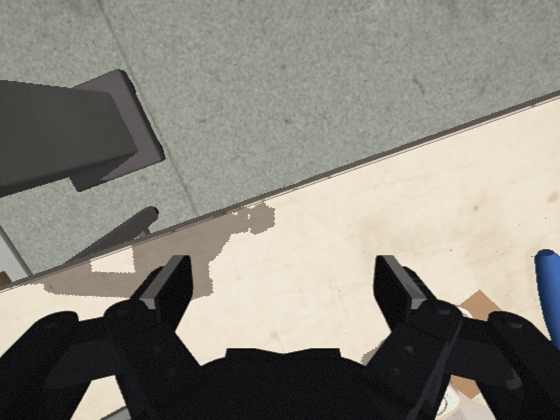

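The pusher is the pale grip in the brown stand at scene (301,280) / top (347,260). The look-alikes are purple, at top (284,296), (387,305) and (390,218). The orange cap in its grey housing is at top (243,235). The blue vise at top (342,365) is an obstacle. Next I'll take a close crop and measure.

```bash
cat > h.py <<'E'
import numpy as np, cv2
from plant import arm, gripper_to, solver, state, eyes, order
def ray(c,u,v):
    K=c["camera_matrix"];d=np.array([(u-K[0,2])/K[0,0],-(v-K[1,2])/K[1,1],-1.])
    T=c["camera_from_world"];R=T[:3,:3];o=-R.T@T[:3,3];return o,R.T@d
def onz(c,u,v,z):
    o,d=ray(c,u,v);return o+d*(z-o[2])/d[2]
def cloud(c):
    K=c["camera_matrix"];D=c["depth"].astype(float);v,u=np.indices(D.shape)
    P=np.stack([(u-K[0,2])/K[0,0]*D,-(v-K[1,2])/K[1,1]*D,-D],-1)
    T=c["camera_from_world"];return (P-T[:3,3])@T[:3,:3]
def circ(P):
    A=np.c_[2*P[:,0],2*P[:,1],np.ones(len(P))];s=np.linalg.lstsq(A,(P[:,:2]**2).sum(1),rcond=None)[0]
    return s[:2],np.sqrt(s[2]+s[:2]@s[:2])
E
python3 - <<'E'
from h import *
ct=eyes.camera("top");cs=eyes.camera("scene")
a=cv2.resize(ct["frame"][190:320,200:420],None,fx=3.5,fy=3.5,interpolation=2)
b=cv2.resize(cs["frame"][190:370,190:400],None,fx=3.5,fy=3.5,interpolation=2)[:600]
cv2.imwrite("pics/ct.png",a);cv2.imwrite("pics/cs.png",b)
for nm,c in (("top",ct),("scene",cs)):
    P=cloud(c);hsv=cv2.cvtColor(c["frame"],cv2.COLOR_BGR2HSV)
    win=np.zeros(hsv.shape[:2],bool)
    if nm=="top": win[200:330,200:420]=1
    else: win[180:370,190:400]=1
    H,S,V=[hsv[...,i].astype(int) for i in range(3)]
    m=win&(H>4)&(H<18)&(S>150)&(V>90)
    n,l,st,ce=cv2.connectedComponentsWithStats(m.astype(np.uint8))
    for i in range(1,n):
        if st[i,4]>80:
            q=P[l==i];print(nm,"orange",st[i],ce[i].round(1),np.median(q,0).round(1),np.percentile(q[:,2],[5,50,95]).round(1))
    # z-bands for scene points
    for z0,z1,lab in ((95,112,'griptop'),(50,58.5,'collar'),(46,53,'rim')):
        pass
    q=P[win&(P[...,2]>75)&(P[...,2]<150)&(c["depth"]>0)&(H>4)&(H<20)&(S<150)]
    print(nm,"grip pts",len(q),q.mean(0).round(1) if len(q) else "",np.percentile(q[:,2],[2,50,90,98]).round(1) if len(q) else "")
    if len(q):
        t=q[q[:,2]>np.percentile(q[:,2],98)-6];print(' top',len(t),t.mean(0).round(1),t.min(0).round(1),t.max(0).round(1))
E
```

```text
top orange [229 220  29  30 638] [242.9 234.7] [543.5 274.2  61.9] [58.6 61.9 65.1]
top orange [326 258  35  21 176] [338.9 273.3] [468.9  92.4   7.4] [ 4.8  7.4 11.2]
top grip pts 188 [498.3  74.9 124.2] [ 82.4 128.9 131.4 132.5]
 top 135 [499.4  72.6 129.7] [487.5  60.1 126.5] [510.9  84.  133.7]
scene orange [224 206  25  19 209] [236.2 215.3] [540.2 270.3  61.7] [59.9 61.7 63.4]
scene grip pts 369 [487.5  69.6 111.6] [ 76.6 116.3 129.8 130.8]
 top 151 [496.6  71.8 128.9] [484.8  59.9 125.2] [509.9  84.7 132.1]
```

View pics/ct.png

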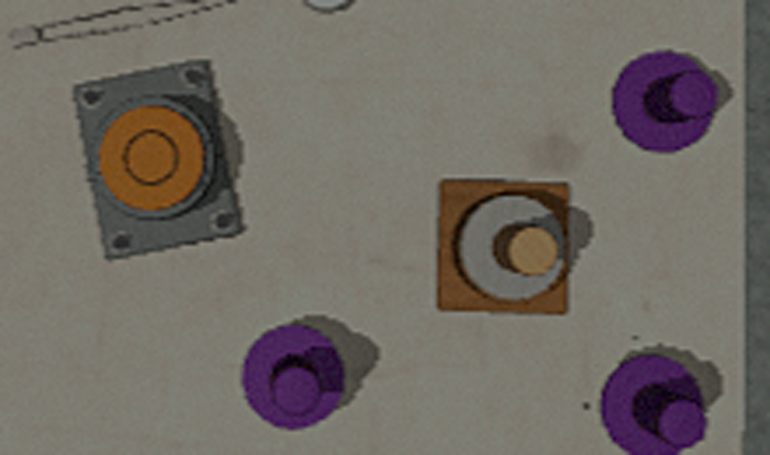

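View pics/cs.png

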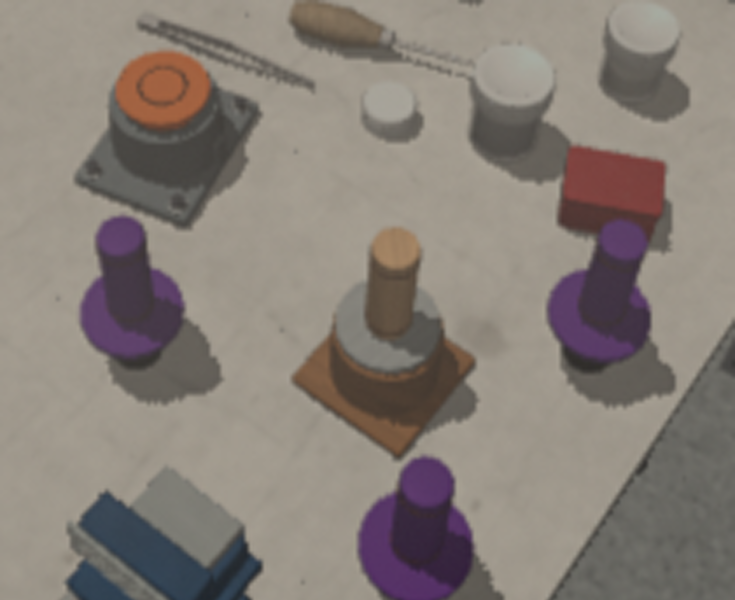

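```bash
python3 - <<'E'
from h import *
for nm in ("top","scene"):
    c=eyes.camera(nm);P=cloud(c);hsv=cv2.cvtColor(c["frame"],cv2.COLOR_BGR2HSV);D=c["depth"]
    H,S,V=[hsv[...,i].astype(int) for i in range(3)]
    win=np.zeros(D.shape,bool)
    if nm=="top": win[200:330,200:420]=1
    else: win[180:370,190:400]=1
    def comp(m):
        n,l,st,ce=cv2.connectedComponentsWithStats(m.astype(np.uint8));i=1+st[1:,4].argmax();return l==i
    m=comp(win&(H>4)&(H<18)&(S>150)&(V>90)&(P[...,2]>50))
    k=cv2.findContours(m.astype(np.uint8),0,1)[0][0][:,0];e=cv2.fitEllipse(k.astype(np.float32))
    q=onz(c,*e[0],63);
    E=np.array([onz(c,u,v,63) for u,v in k]);cc,r=circ(E)
    print(nm,"cap ell",e[0],q.round(1),"circ",cc.round(1),r.round(1))
    pp=P[m];A=np.c_[pp[:,:2]-pp[:,:2].mean(0),np.ones(len(pp))];print("  cap plane",np.linalg.lstsq(A,pp[:,2],rcond=None)[0].round(3))
    m=comp(win&(P[...,2]>124)&(P[...,2]<140)&(H<25)&(S>60)&(abs(P[...,0]-498)<25)&(abs(P[...,1]-72)<25))
    k=cv2.findContours(m.astype(np.uint8),0,1)[0][0][:,0]
    E=np.array([onz(c,u,v,130) for u,v in k]);cc,r=circ(E);v,u=np.nonzero(m)
    print("  grip top", u.mean(),v.mean(),onz(c,u.mean(),v.mean(),130).round(1),"circ",cc.round(1),r.round(1),"z",np.median(P[m][:,2]).round(1))
    # collar: grey pts z 50..60
    m=win&(P[...,2]>47)&(P[...,2]<65)&(S<70)&(np.hypot(P[...,0]-498,P[...,1]-72)<50)
    q=P[m];print("  collar",len(q),np.median(q[:,2]).round(1))
    E=q[:,:2];k=cv2.convexHull(E.astype(np.float32))[:,0];print("   mec",cv2.minEnclosingCircle(k))
    # purples
    m=win&(H>130)&(H<165)&(S>80)
    n,l,st,ce=cv2.connectedComponentsWithStats(m.astype(np.uint8))
    for i in range(1,n):
        if st[i,4]>200:
            q=P[l==i];t=q[q[:,2]>np.percentile(q[:,2],97)-5];print("  purple",ce[i].round(),t.mean(0).round(),np.percentile(q[:,2],97).round())
    # rim of boss etc: blue vise
    m=(H>95)&(H<120)&(S>80)&(P[...,0]<450)&(D>0)&(abs(P[...,1])<400)
    q=P[m];
    if len(q): print("  blue",len(q),np.percentile(q,2,axis=0).round(),np.percentile(q,98,axis=0).round())
print(solver.inverse_kinematics([498,73,81],state()["tcp_rot"]))
E
```

```text
top cap ell (242.9226837158203, 234.65899658203125) [543.8 274.1  63. ] circ [543.8 274.1] 27.5
  cap plane [-0.4   -1.175 66.559]
  grip top 352.1666666666667 261.29487179487177 [499.6  72.9 130. ] circ [499.6  72.9] 11.8 z 129.4
  collar 470 55.5
   mec ((498.12322998046875, 71.55622863769531), 30.460229873657227)
  purple [389. 219.] [583. -11. 125.] 120.0
  purple [283. 297.] [427. 193. 137.] 120.0
  purple [386. 306.] [416.  -1. 146.] 120.0
  blue 1587 [ 110.   46. -323.] [358. 114. 100.]
scene cap ell (236.23458862304688, 214.5990447998047) [541.9 272.6  63. ] circ [542.3 272.9] 25.0
  cap plane [ 2.0000e-03 -7.0000e-03  6.1708e+01]
  grip top 302.5364238410596 261.317880794702 [496.   71.4 130. ] circ [496.2  71.4] 12.4 z 129.0
  collar 460 55.3
   mec ((498.6260070800781, 72.47566223144531), 30.00653076171875)
  purple [356. 282.] [568. -10.  47.] 46.0
  purple [308. 347.] [374. -26. 171.] 100.0
  blue 2397 [233.  45. -31.] [342. 107.  99.]
[ 9.50367999e-02 -1.82248139e-01  1.98016921e+00 -3.06562817e-04
  1.34382184e+00 -1.12991210e+00]
```

```bash
cat >> h.py <<'E'
A=0.3
Q=[np.cos(A/2),np.sin(A/2),0,0]
def f():
    s=state();print("t",round(s["clock"],2),"tcp",s["ee_pos"].round(1),"F",s["ft_force"].round(2),"T",s["wrist_torque"].round(2),"w",round(s["width"],1));return s
def wrist(name):
    from scipy.spatial.transform import Rotation as R
    s=state();c=eyes.camera("wrist");W=np.eye(4);W[:3,:3]=R.from_quat(s["tcp_rot"]).as_matrix();W[:3,3]=s["ee_pos"]
    c["camera_from_world"]=np.linalg.inv(W@c["tool_from_camera"]);cv2.imwrite(name,c["frame"]);return c
E
python3 - <<'E'
from h import *
arm.reach([498,72.4,190],Q);f()
c=wrist("pics/w1.png")
P=cloud(c);m=(P[...,2]>122)&(P[...,2]<136)&(np.hypot(P[...,0]-498,P[...,1]-72)<22)
v,u=np.nonzero(m);print(len(u),u.mean(),v.mean(),onz(c,u.mean(),v.mean(),130).round(1),P[m].mean(0).round(1))
E
```

```text
t 2.58 tcp [498.1  73.  190. ] F [-0.53  1.08 -1.1 ] T [-0.01 -0.01 -0.02] w 85.4
1027 284.48198636806234 217.57546251217138 [498.   76.1 130. ] [498.1  75.6 128.7]
```

View pics/w1.png

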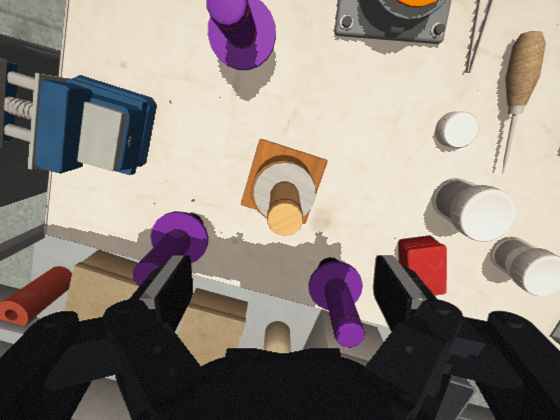

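Wrist picture: the pale grip top is at (284,217), centred between the jaws, with the stand below it and the purple look-alikes clear of the fingers. Next: descend and grip.

```bash
python3 - <<'E'
from h import *
print(arm.movel([498,73.2,81],rate=100,stop_force=8));f()
gripper_to(15,90);f()
arm.wait(0.2);s=f()
arm.movel([498,73.2,161],rate=60);arm.wait(0.3);f()
c=wrist("pics/w2.png")
for n in("scene","top"):
    k=eyes.camera(n);fr=k["frame"];cv2.imwrite(f"pics/{n}2.png",cv2.resize(fr[130:380,190:430],None,fx=2.4,fy=2.4))
E
```

```text
False
t 3.88 tcp [498.4  73.2  81.7] F [0.14 0.86 0.11] T [-0.01  0.06  0.02] w 85.6
t 4.47 tcp [498.1  73.2  81.3] F [-0.27 -0.65  3.54] T [-0.1   0.18 -0.01] w 24.0
t 4.67 tcp [498.1  73.2  81.3] F [-0.25  0.11  6.02] T [-0.06  0.27  0.02] w 24.2
t 6.45 tcp [498.   73.2 160.9] F [-0.46  0.48 -2.  ] T [-0.01  0.01 -0.01] w 24.1
```

View pics/w2.png

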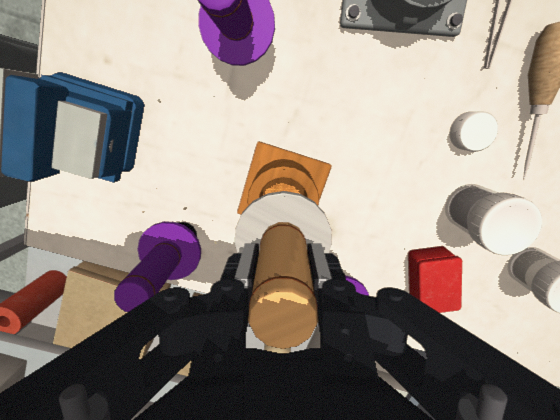

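View pics/scene2.png

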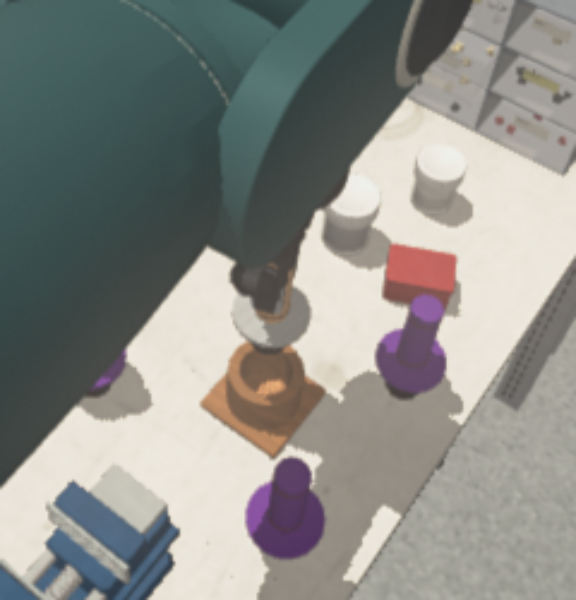

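View pics/top2.png

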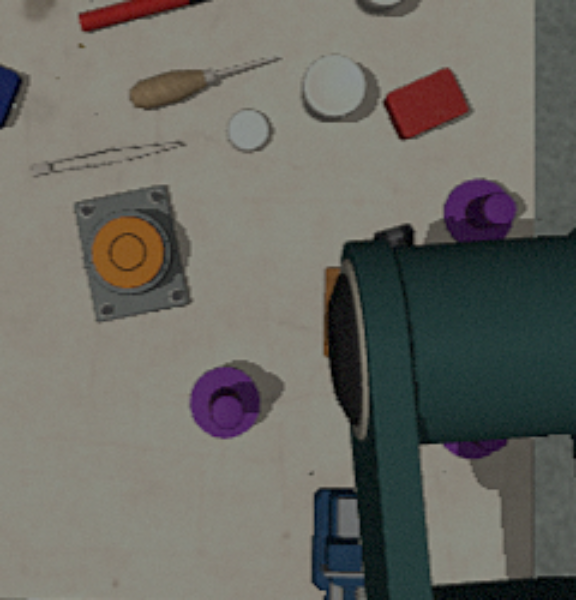

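Pictures: the pusher is lifted. The collar is visible at wrist (283,230), the foot is clear and the stand is empty. Next I'll measure where the collar sits relative to the TCP.

```bash
python3 - <<'E'
from h import *
s=f();p=s["ee_pos"]
c=wrist("pics/w3.png");P=cloud(c);hsv=cv2.cvtColor(c["frame"],cv2.COLOR_BGR2HSV);S=hsv[...,1].astype(int);V=hsv[...,2]
d=np.hypot(P[...,0]-p[0],P[...,1]-p[1])
m=(P[...,2]>128)&(P[...,2]<142)&(d<40)&(S<60)&(V>110)
m=m&(np.indices(m.shape)[0]<262)
v,u=np.nonzero(m);print(len(u),u.min(),u.max(),v.min(),v.max(),np.percentile(P[m][:,2],[5,50,95]).round(1))
# outer edge: topmost mask pixel per column
E=[];
for uu in range(u.min()+4,u.max()-3):
    if (u==uu).any(): E.append(onz(c,uu,v[u==uu].min()-.5,137))
E=np.array(E);cc,r=circ(E);print("collar circ",cc.round(1),r.round(1),"at z137; tcp",p.round(1))
q=P[m];A=np.c_[q[:,:2]-q[:,:2].mean(0),np.ones(len(q))];print("plane",np.linalg.lstsq(A,q[:,2],rcond=None)[0].round(3))
k=c["frame"].copy();k[m]=(0,255,0);cv2.imwrite("pics/w3m.png",k[150:400,150:450])
c=eyes.camera("scene");P=cloud(c);
d=np.hypot(P[...,0]-p[0],P[...,1]-p[1]);S=cv2.cvtColor(c["frame"],cv2.COLOR_BGR2HSV)[...,1].astype(int)
m=(P[...,2]>130)&(P[...,2]<142)&(d<40)&(S<60);q=P[m];print(len(q),np.percentile(q,[2,50,98],axis=0).round(1).tolist())
E=cv2.convexHull(q[:,:2].astype(np.float32))[:,0];print(cv2.minEnclosingCircle(E))
E
```

```text
t 6.6 tcp [498.   73.2 161. ] F [ 0.2  -0.37 -1.78] T [-0.04  0.05 -0.05] w 24.0
3390 235 331 191 252 [133.9 135.  136.1]
collar circ [496.9  76.1] 27.6 at z137; tcp [498.   73.2 161. ]
plane [ 5.00000e-03 -7.00000e-03  1.35001e+02]
467 [[469.1, 44.9, 131.3], [486.1, 62.6, 135.1], [521.7, 96.4, 137.5]]
((496.6769714355469, 71.94200134277344), 29.048458099365234)
```

View pics/w3m.png

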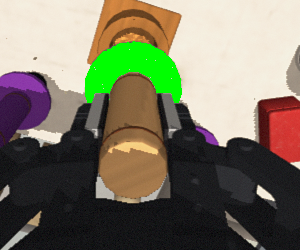

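```bash
python3 - <<'E'
from h import *
arm.movel([525,195,185],Q,rate=150);s=f();p=s["ee_pos"]
def cap(c,nm):
    hsv=cv2.cvtColor(c["frame"],cv2.COLOR_BGR2HSV);P=cloud(c)
    m=((hsv[...,0]>2)&(hsv[...,0]<18)&(hsv[...,1]>150)&(hsv[...,2]>90)&(np.hypot(P[...,0]-543,P[...,1]-273)<40)&(P[...,2]>45))
    n,l,st,ce=cv2.connectedComponentsWithStats(m.astype(np.uint8));i=1+st[1:,4].argmax();m=l==i
    k=max(cv2.findContours(m.astype(np.uint8),0,1)[0],key=len)[:,0];e=cv2.fitEllipse(k.astype(np.float32))
    E=np.array([onz(c,u,v,62) for u,v in k]);cc,r=circ(E);print(nm,e[0],onz(c,*e[0],62).round(1),"circ",cc.round(1),r.round(1),np.median(P[m][:,2]).round(1),st[i])
for n in("wrist","top","scene"):
    c=wrist("pics/w4.png") if n=="wrist" else eyes.camera(n)
    if n!="wrist":cv2.imwrite(f"pics/{n}4.png",c["frame"])
    try:cap(c,n)
    except Exception as e:print(n,e)
c=wrist("pics/w4b.png");P=cloud(c);S=cv2.cvtColor(c["frame"],cv2.COLOR_BGR2HSV)[...,1].astype(int)
E
```

```text
t 7.7 tcp [524.9 194.4 184.8] F [ 0.03  0.82 -2.64] T [-0.04 -0.01 -0.  ] w 24.0
wrist (333.232177734375, 112.10900115966797) [542.8 276.6  62. ] circ [543.  275.7] 28.2 61.9 [ 299   76   69   73 2696]
top attempt to get argmax of an empty sequence
scene (234.36444091796875, 214.9932861328125) [539.2 275.6  62. ] circ [539.7 275.9] 23.6 61.8 [224 205  24  20 298]
```

View pics/w4.png

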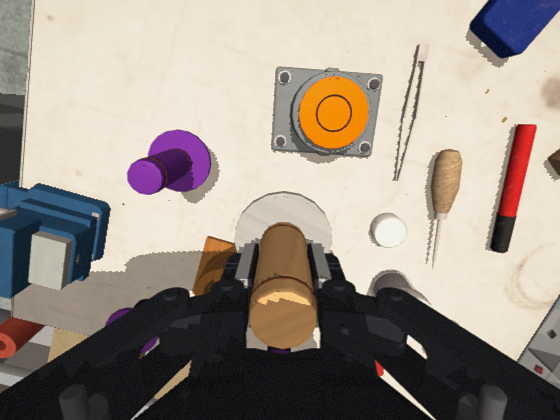

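View pics/scene4.png

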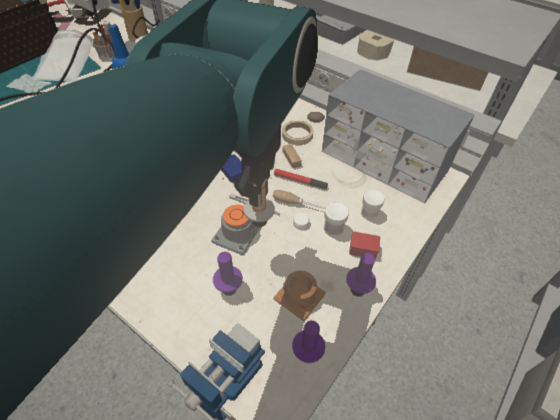

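Wrist picture: the cap is at (333,112) and the held collar at (283,230). Offsets from both camera sets agree within about 1 mm, so the TCP target over the cap is (544, 273.7). Next is a guarded descent.

```bash
cat >> h.py <<'E'
def fz(n=10,dt=0.02):
    a=[]
    for _ in range(n):
        a.append(state()["ft_force"]);arm.wait(dt)
    return np.mean(a,0)
E
python3 - <<'E'
from h import *
arm.movel([544,273.7,142],Q,rate=100);arm.wait(0.3)
b=fz();np.save("bias.npy",b);print("bias",b.round(2));f()
print(arm.movel([544,273.7,114],Q,rate=8,stop_force=4));s=f();arm.wait(.2);print((fz()-b).round(2));f()
E
```

```text
bias [ 0.06  0.04 -1.66]
t 9.43 tcp [544.  273.6 142. ] F [ 0.22 -0.62 -1.28] T [-0.01  0.03  0.  ] w 24.1
True
t 11.41 tcp [544.  273.7 125.9] F [0.15 0.37 3.08] T [ 0.14 -0.12 -0.04] w 24.5
[1.05 0.57 6.81]
t 11.78 tcp [544.  273.7 125.8] F [1.83 0.52 5.74] T [ 0.03 -0.27 -0.11] w 24.2
```

```bash
python3 - <<'E'
from h import *
b=np.load("bias.npy");z=125.6
while z>114:
    z-=0.5
    st=arm.movel([544,273.7,z],Q,rate=10,stop_force=12)
    F=fz(5)-b;s=state();print(round(z,1),st,s["ee_pos"][2].round(2),F.round(1),round(s["clock"],1))
    if F[2]>13 and z<118.5 or F[2]>20: break
E
```

```text
125.1 False 125.38 [0.8 0.4 6.1] 12.1
124.6 False 124.81 [0.4 0.6 6.4] 12.4
124.1 False 124.56 [0.5 0.  8.8] 12.8
123.6 False 123.99 [-0.7  0.9  8.2] 13.1
123.1 False 122.43 [-0.1 -0.1  0.6] 13.4
122.6 False 122.42 [ 0.2 -0.1 -0.2] 13.8
122.1 False 122.11 [-0.   0.  -0.3] 14.1
121.6 False 121.59 [-0.1 -0.2 -0. ] 14.4
121.1 False 121.07 [ 0.3 -0.   0.2] 14.8
120.6 False 120.6 [-0.2 -0.3 -0.4] 15.1
120.1 False 120.06 [0.1 0.1 0.5] 15.4
119.6 False 119.58 [-0.1 -0.3 -0.3] 15.8
119.1 False 119.08 [-0.2 -0.5  0.5] 16.1
118.6 False 118.59 [-0.1 -0.1 -0.4] 16.4
118.1 False 118.25 [-0.  -0.6  2.4] 16.8
117.6 False 118.2 [-1.6 -0.8  7.2] 17.1
117.1 False 118.21 [-3.2 -1.4 10.9] 17.4
116.6 False 118.17 [-4.5 -1.9 14.7] 17.8
```

```bash
python3 - <<'E'
from h import *
b=np.load("bias.npy")
for i in range(8):
    print((fz(10)-b).round(1))
f()
arm.movel([544,273.7,121],Q,rate=15);f()
arm.movel([544,273.7,160],Q,rate=60)
arm.movel([525,195,185],Q,rate=150);f()
c=wrist("pics/w5.png");P=cloud(c);hsv=cv2.cvtColor(c["frame"],cv2.COLOR_BGR2HSV)
m=((hsv[...,0]>2)&(hsv[...,0]<18)&(hsv[...,1]>150)&(hsv[...,2]>90)&(np.hypot(P[...,0]-543,P[...,1]-275)<40)&(P[...,2]>40))
q=P[m];print("cap z",np.percentile(q[:,2],[5,50,95]).round(1));A=np.c_[q[:,:2]-q[:,:2].mean(0),np.ones(len(q))];print("plane",np.linalg.lstsq(A,q[:,2],rcond=None)[0].round(4))
S=hsv[...,1].astype(int);s=state();d=np.hypot(P[...,0]-s["ee_pos"][0],P[...,1]-s["ee_pos"][1])
m=(P[...,2]>148)&(P[...,2]<168)&(d<40)&(S<60)&(hsv[...,2]>110)&(np.indices(S.shape)[0]<262)
q=P[m];A=np.c_[q[:,:2]-q[:,:2].mean(0),np.ones(len(q))];print("collar plane",np.linalg.lstsq(A,q[:,2],rcond=None)[0].round(4))
E
```

```text
[-4.6 -1.9 14.9]
[-4.7 -1.9 15.1]
[-4.5 -2.  14.8]
[-4.4 -2.  14.8]
[-4.4 -2.  15. ]
[-4.3 -2.  14.6]
[-4.6 -2.1 14.6]
[-4.2 -1.8 14.9]
t 19.11 tcp [544.3 273.9 118.1] F [-4.27 -1.97 13.33] T [-0.4   0.99 -0.04] w 24.1
t 19.55 tcp [543.9 273.7 120.7] F [-0.51 -0.33 -2.02] T [ 0.05 -0.06  0.02] w 24.3
t 21.07 tcp [525.1 195.2 184.8] F [ 1.05 -0.19 -2.75] T [-0.02 -0.02  0.01] w 24.4
cap z [52.1 53.3 54.5]
plane [1.80000e-03 8.00000e-04 5.32915e+01]
collar plane [ 8.100000e-03 -1.660000e-02  1.587539e+02]
```

View pics/w5.png

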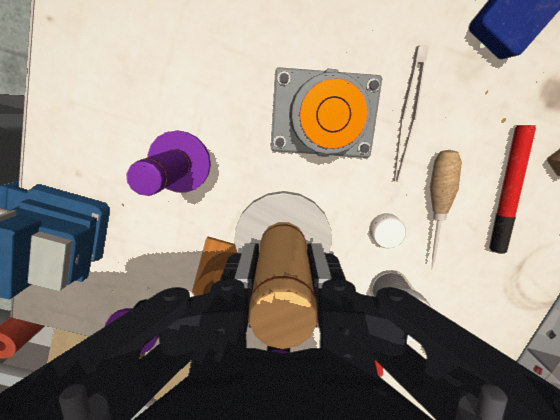

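Wrist picture: the cap at (333,113) is home (top z about 53.3, level) and the pusher is still square in the grip. Next I'll hang it back where it came from.

```bash
python3 - <<'E'
from h import *
arm.movel([498,73.2,161],Q,rate=120);arm.wait(.2);f()
print(arm.movel([498,73.2,100],Q,rate=40,stop_force=6));f()
print(arm.movel([498,73.2,80.3],Q,rate=12,stop_force=4));f()
E
```

```text
t 22.52 tcp [498.1  73.6 161. ] F [ 0.13 -0.25 -2.05] T [0.02 0.01 0.03] w 24.0
False
t 24.2 tcp [498.1  73.2 100.3] F [-0.51 -0.42 -1.63] T [ 0.03 -0.01  0.01] w 24.2
True
t 25.62 tcp [498.   73.2  81.3] F [-1.23 -0.11  5.44] T [-0.03  0.12  0.01] w 24.0
```

```bash
python3 - <<'E'
from h import *
gripper_to(60);f()
gripper_to(85);f()
arm.movel([498,73.2,190],Q,rate=100);f()
c=wrist("pics/w6.png")
arm.reach([330,480,260],Q);arm.wait(.3);f()
for n in("scene","top"):
    c=eyes.camera(n);cv2.imwrite(f"pics/{n}6.png",c["frame"]);P=cloud(c)
    hsv=cv2.cvtColor(c["frame"],cv2.COLOR_BGR2HSV);S=hsv[...,1].astype(int)
    d=np.hypot(P[...,0]-498,P[...,1]-73)
    q=P[(P[...,2]>47)&(P[...,2]<65)&(S<70)&(d<50)]
    if len(q):print(n,"collar z",np.median(q[:,2]).round(1),cv2.minEnclosingCircle(cv2.convexHull(q[:,:2].astype(np.float32))))
    q=P[(P[...,2]>122)&(P[...,2]<140)&(d<30)];print("griptop",q.mean(0).round(1) if len(q) else "")
    m=(hsv[...,0]>2)&(hsv[...,0]<18)&(S>150)&(hsv[...,2]>90)&(np.hypot(P[...,0]-543,P[...,1]-273)<25)&(P[...,2]>40)
    if m.any():print("cap z",np.median(P[m][:,2]).round(1))
E
```

```text
t 26.06 tcp [497.5  73.1  80.4] F [ 0.21 -0.15 -0.48] T [ 0.01 -0.01  0.03] w 60.4
t 26.43 tcp [497.5  73.2  80.5] F [-0.26  0.94 -0.17] T [ 0.02 -0.02 -0.01] w 85.2
t 27.68 tcp [497.8  73.2 189.2] F [0.31 0.01 0.42] T [-0.01 -0.   -0.02] w 84.9
t 29.66 tcp [330.4 479.7 260. ] F [ 0.18 -0.41 -0.28] T [0.04 0.03 0.01] w 85.0
scene collar z 55.4 ((497.5986633300781, 71.95756530761719), 30.22372055053711)
griptop [495.2  71.1 128.6]
cap z 53.1
top collar z 55.5 ((498.43316650390625, 72.43698120117188), 28.913238525390625)
griptop [498.3  72.7 128.9]
cap z 53.4
```

View pics/scene6.png

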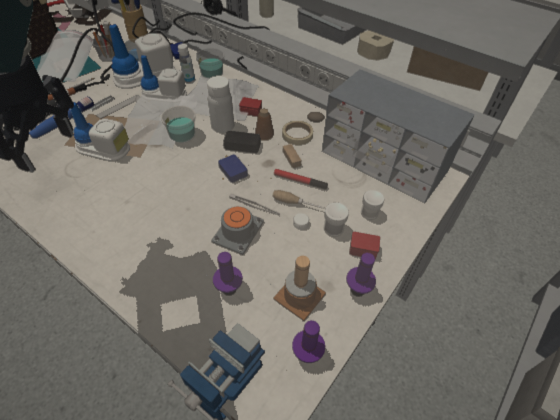

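View pics/top6.png

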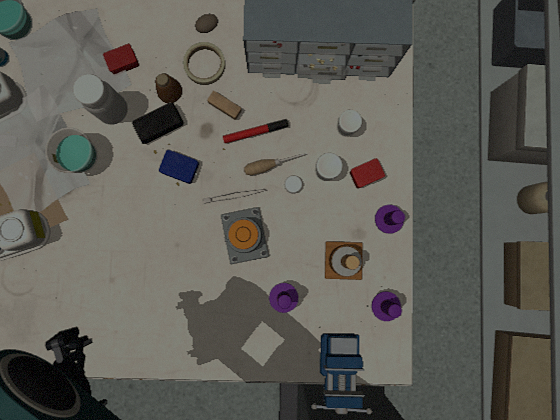

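Both pictures show the pusher upright in its stand (top (350,262)), the cap flat on the housing (top (243,234)), and everything else where it was.

```bash
python3 -c "
from h import *
order.close_job();f()"
```

```text
the job is handed in; nothing more can be done
the job is handed in; nothing more can be done
```

The cap is pressed home, the pusher is back upright in its stand, and I handed the job in after about 30 s on the robot's clock.

- **Pressing:** I took the pusher from its stand and felt contact with the cap at about 4–7 N. The cap let go at about 8–9 N, and its flange stopped hard after about 8 mm of travel. I then held 14.6–15.1 N for about 1.6 s. The highest reading was about 15 N, although I only sampled the force between small steps. There was a side force of about 5 N during the hold.
- **Last checks on the cap:** Its top measured 53.1–53.4 mm above the bench, against 54 expected, and it is level.
- **Last checks on the pusher and surroundings:** The collar top is at about 55.5 mm (56 expected) and the grip top at about 129 mm (130 expected). The collar is within 1 mm of where it started. By eye, the bystanders and purple look-alikes are unmoved.
- **Disagreement:** The wrist camera read y about 3–4 mm higher than the fixed cameras. I used measurements relative to the held pusher, which agreed to about 1 mm.

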